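# Prop the parts-bin lid on its stay and take out a shaft

## Robot

A 7-joint arm with a two-finger parallel gripper is mounted at the origin on the work surface. World frame = base frame: x ahead of the robot, y to its left, z up, the work surface at z = 0. Lengths are in m, angles in rad, forces in N, time in s.
With the tool pointing down it reaches from about 0.4 to 0.85 m from the base axis. Payload 10.4 kg.
Tool frame: the origin (TCP) lies at the centre of the arm's flange, where the gripper is bolted on; the fingertips stand env.nose_length ahead of it and the grasp point (between the pads) lies 155 mm ahead of it (env.nose_length is the distance from the TCP to the fingertips, in m); z points along the fingers, x is the direction in which the jaws open and shut, and the axes are right-handed (so a half turn about z gives the same grasp; the last joint's range is limited). The gripper opens to 85 mm and grips with 20 to 120 N. Pads are 22 mm wide; open, the fingers measure 114 mm over their backs; the gripper's body (76 mm by 85 mm) begins 54 mm behind the grasp point. The pads swing forward as they close: fully open they stand 13 mm farther back than shut.
Start: joints at [1.203, 0.332, -0.065, 1.46, 0.022, 1.35, -0.088], TCP at [0.211, -0.588, 0.405] pointing down, gripper open.
Joint ranges: [-2.6, 2.6], [-0.5, 2.12], [-1.47, 1.34], [0.16, 2.42], [-1.27, 4.41], [0.06, 2.06], [-2.6, 2.6]. Speed limits (rad/s): [2.22, 2.22, 2.79, 2.79, 3.14, 3.14, 3.14].

## Interface

Orientations are given as a unit quaternion [w, x, y, z].
In Python, from rig import env gives the robot as it stands.
- The arm moves only by the tool move_arm, never from a script. Its argument "plan" is a list of rows, each a list of 7 numbers: the opening, from 0 (shut) to 1 (fully open), then the shift along the tool's x, y, z in mm, then the turn, a rotation vector about the tool's x, y, z in degrees. A call has 1 to 8 rows; each row is the pose to reach, as a shift and turn from the pose commanded when the call began, along the tool's axes at that moment; what a row does not reach only later rows make up. A row lasts 1/10 s, in which the tool goes at most 50 mm and 8.59 degrees, less where a joint would pass 70% of its speed; a pose out of reach is approached as far as the arm can. A call with a gripper value outside its range is refused whole. The fingers move at their own pace and stop on an object; "force" is the grip in N (left out, the last holds). Time passes only in rows, so rows that repeat a pose let the fingers close. It gives the time, the measured TCP pose, the force and the opening at its end, in the units of the state.
- env.observe(): the state, without advancing time (a new reading comes with each control period).
- env.read_camera(name): name is "scene" or "top" or "wrist"; returns a dict with "color" (420x560x3 uint8, red, green, blue), "vertical_fov" (degrees; the focal length in pixels is half the picture's height over the tangent of half this angle, whatever the lens; pixels are square), "cx", "cy" (the principal point, pixels), "eye" and "rotation" of the camera in the world. Camera axes: x right, y up, looking along -z (the intrinsics and any distortion apply to the point x, -y, -z); pixel columns grow to the right and rows downward; lengths in m; the calibration is good to about 2 mm. The wrist camera is an equidistant fisheye: a pixel r from the principal point sees the ray r / f radians off the axis. A picture is of the moment at which its call begins. There is no depth.
- env.sign_off(): hands the job in, once; it reports no verdict.
The state is a dict: "time": time; "joint_positions": joint angles; "dq": joint speeds; "joint_torque": joint torques, N m; "eef_pos": TCP position; "tcp_rot": TCP orientation; "force": force on the tool from outside, world axes, zero at the start; "ft_torque": the same for the moment, N m; "grip_width": finger opening in m.
Only numpy, scipy, OpenCV 4.12 (cv2) and the standard library are available. Lean on these libraries where they do the work, as an engineer would, in place of code of your own. Each camera call takes 0.05 s, during which the arm holds its last target. There are 200 camera calls.

## Task

Prop the lid of the covered parts bin open on the stay that hangs at its side: raise it, set the stay's foot down in its seat between the two lips and let go, without ever letting the lid drop. Then reach in under the propped lid, take out the tall stepped shaft and stand it upright in the empty compartment of the kit tray, leaving the lid propped and the housing in the tray's other compartment where it is.

Things in the scene. Friction and masses are not known exactly. Their poses are not given: they have to be found in the camera images.
- bin: Fixed blue parts bin, 240 (x) x 260 (y) mm outside, walls 5 mm, rim 140 mm and inner floor 50 mm above the table. Origin: centre of its underside, on the table. Its -x side faces the robot; the lid is hinged along the rim of its +x side (hinge axis at bin x = +120, z = 143 mm). Outside its -y wall hangs the lid's stay, beside a steel seat for it fixed to the wall.
- bin_lid (a joint): Lid angle, rad: 0 shut, grows as the lid's front (bin -x) edge rises, stops at 1.4; about 0.78 propped. The hinge is free: unheld, the lid falls shut. Clear 5 mm sheet in an aluminium frame, 250 (x) x 260 (y) mm, 0.35 kg. Propped, it slopes at 45 degrees over the bin's rear, its front edge 320 mm above the table and 60 mm behind the bin's front wall: no room there for an upright tool.
- stay_grip (a point): Centre of the stay's black grip, a level cylinder 20 mm in diameter, 70 mm long, parallel to the bin's y, on the outer end of the cross pin at the stay's foot (bin y = -220 mm always). Lid shut: 30 mm above the table at bin x = -35 mm. Raising it pushes the lid up (3 to 6 N) through the stay; it turns between the fingers about its own axis.
- stay_pivot (a point): Pivot of the stay on the lid's -y edge, 155 mm from the lid hinge. The stay is a flat steel bar that turns freely about it, parallel to the bin's x-z plane, and hangs straight down when the lid is shut; its cross pin is 113 mm from this point, at the bar's other end.
- stay_foot (a point): The part of the cross pin that rests in the seat: steel, 12 mm in diameter, parallel to the bin's y, on the same axis as the grip and 57 mm from the grip's centre towards the bin. This point lies on the pin's axis.
- stay_seat (a point): Where the pin's axis lies when seated, fixed on the bin (bin x = 20, y = -163, z = 140 mm): a steel shelf with its top 6 mm below this point and an upright lip in front (-x) and behind (+x). The lips leave a 22 mm gap along x and rise 6 mm above this point, so the pin's axis must pass at least 12 mm above it to clear them. The seat reaches out to bin y = -178 mm.
- shaft_mid (a point): Centre (half-way up) of the steel stepped shaft standing in the bin, 84 mm tall: base disc 56 mm in diameter, 12 mm thick; stem 28 mm in diameter from 12 to 70 mm up; end 18 mm in diameter above. z is its axis, up. About 0.3 kg. An aluminium ring (68 mm across, 22 mm high) lies in the bin too; a like shaft loose on the table is not wanted.
- tray: Fixed grey kit tray, 210 (x) x 150 (y) x 22 mm, walls 5 mm, with one wall across that makes two compartments of about 97 x 140 mm. Origin: centre of its underside.
- slot (a point): Centre of the floor of the tray's empty compartment (the one towards the tray's +x, away from the robot), 5 mm above the table; axes are the tray's.
- housing: Aluminium pump housing, 60 x 90 x 60 mm, 0.45 kg, standing in the tray's other compartment. Origin: centre of its underside.

How it is judged:
On the way, in this order (a step that is already met when the one before it is completed fails the run):
1. the lid rests propped on the stay, its foot in the seat, and the fingers have let go of the stay (distance between stay_foot and stay_seat below 0.012 m and value of joint bin_lid between 0.7 and 0.87 rad and contact force between the fingers and stay below 0.1 N), for 0.4 s.
2. the shaft is clear of the bin, above its rim, with the lid still propped (distance between stay_foot and stay_seat below 0.012 m and value of joint bin_lid between 0.7 and 0.87 rad and z of shaft_mid in the frame of bin above 0.183 m), for 0.1 s.
At the end, for the whole second after the job is handed in: The stay's foot is within 12 mm of its seat and the lid rests at 0.70 to 0.87 rad; the shaft stands still and released in the empty compartment, on its floor, within 7 degrees of upright; the housing is within 30 mm of where it was (all of step 1 and x of shaft_mid in the frame of slot between -0.035 and 0.035 m and y of shaft_mid in the frame of slot between -0.06 and 0.06 m and z of shaft_mid in the frame of slot below 0.048 m and angle between shaft_mid's own z axis and vertical below 0.12 rad and linear speed of shaft below 0.02 m/s and contact force between the fingers and shaft below 0.1 N and distance of housing from where it was at the start of the episode below 0.03 m); the robot touches nothing.
It fails at once if the lid is dropped (it falls faster than 3 rad/s) (velocity of joint bin_lid below -3 rad/s).
It fails at once if the housing is knocked away by more than 50 mm (distance of housing from where it was at the start of the episode above 0.05 m).
It also fails if it takes over 67 s, if anything falls off the work surface, if the arm or the gripper's body presses on something with over 40 N, if the wrist force passes 120 N, or if a joint passes its speed limit or range.

## Working session

There is one attempt and no reset: what is moved stays moved. The work goes in short steps, Python scripts to look and compute and a tool call to move; the robot and the scene stay as the last step left them, time stands still between calls to the robot, and variables do not carry over. Pictures are saved under pics/ and viewed, about 8 in all and at most 12, crops included, and the job is handed in when it is done.

Besides the shell and the picture viewer there is one more tool, called after "Call:" as name([rows], argument=value, ...), one row to a line, values as JSON. move_arm: Moves the arm, as the interface text tells. Its arguments: {"type":"object","properties":{"plan":{"type":"array"},"force":{"type":"number"}},"required":["plan"]}

```bash
ls; mkdir -p pics
python3 - <<'E'
from rig import env
import cv2,json,numpy as np,pickle
o=env.observe();print({k:np.round(v,3).tolist() for k,v in o.items()},env.nose_length)
d={}
for n in("scene","top"):
    c=env.read_camera(n);d[n]=c;cv2.imwrite(f"pics/{n}0.png",c["color"][:,:,::-1])
    print(n,c["vertical_fov"],c["cx"],c["cy"],np.round(c["eye"],4).tolist(),np.round(c["rotation"],4).tolist(),[k for k in c])
pickle.dump(d,open("c0.pkl","wb"))
E
```

```text
pics
{'time': 0.0, 'joint_positions': [1.203, 0.333, -0.065, 1.461, 0.022, 1.35, -0.089], 'dq': [-0.001, -0.001, 0.001, -0.001, 0.003, -0.001, 0.001], 'joint_torque': [0.0, -62.546, 0.049, -39.161, 0.016, 0.01, 0.0], 'eef_pos': [0.211, -0.588, 0.404], 'tcp_rot': [-0.0, 0.818, -0.575, -0.001], 'force': [0.56, -0.268, 0.537], 'ft_torque': [0.017, -0.022, 0.026], 'grip_width': 0.085} 0.1734
scene 42.789989412082946 281.7877664975623 208.4615531151724 [1.1763, -0.8037, 0.8127] [0.8476, 0.454, 0.1347, 0.2392] ['color', 'vertical_fov', 'cx', 'cy', 'eye', 'rotation']
top 45.90731798723794 264.821009836449 197.63585214984204 [0.4463, 0.0961, 1.2014] [0.7134, 0.0398, -0.0643, -0.6966] ['color', 'vertical_fov', 'cx', 'cy', 'eye', 'rotation']
```

View pics/scene0.png

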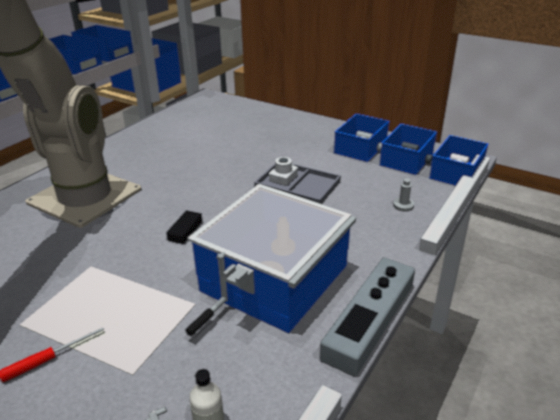

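View pics/top0.png

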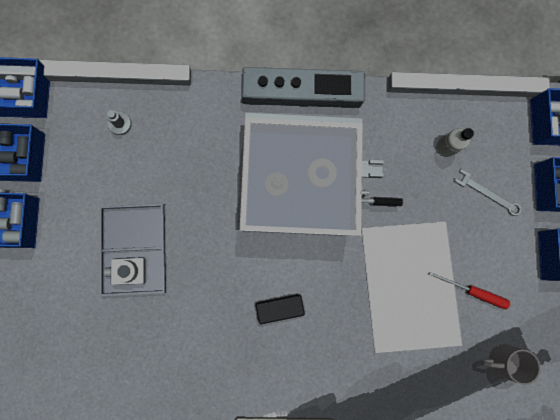

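The top view shows the lid frame with corners near (246,114), (362,115), (361,236), (240,230). The stay grip is at (388,202), with the seat at (372,168). Through the lid I can see the shaft at (277,183) and the ring at (322,172). The tray spans (101..165, 206..297), with its empty compartment at the top (+x).

```bash
cat > h.py <<'E'
import numpy as np,cv2
from scipy.spatial.transform import Rotation as R
def q2R(q): return R.from_quat([q[1],q[2],q[3],q[0]]).as_matrix()
def ray(c,uv,fish=False):
    f=210/np.tan(np.radians(c["vertical_fov"])/2); uv=np.atleast_2d(uv).astype(float)
    x=(uv[:,0]-c["cx"])/f; y=(uv[:,1]-c["cy"])/f
    if fish:
        r=np.hypot(x,y)+1e-9; d=np.c_[np.sin(r)*x/r,-np.sin(r)*y/r,-np.cos(r)]
    else: d=np.c_[x,-y,-np.ones(len(x))]
    return d@q2R(c["rotation"]).T
def onz(c,uv,z,fish=False):
    d=ray(c,uv,fish); e=np.array(c["eye"]); return e+d*((z-e[2])/d[:,2])[:,None]
def proj(c,P,fish=False):
    f=210/np.tan(np.radians(c["vertical_fov"])/2); p=(np.atleast_2d(P)-c["eye"])@q2R(c["rotation"])
    x,y,z=p[:,0],-p[:,1],-p[:,2]
    if fish:
        s=np.hypot(x,y)+1e-9; t=np.arctan2(s,z); return np.c_[c["cx"]+f*t*x/s,c["cy"]+f*t*y/s]
    return np.c_[c["cx"]+f*x/z,c["cy"]+f*y/z]
def tri(c1,u1,c2,u2):
    a,b=ray(c1,u1)[0],ray(c2,u2)[0]; s=np.linalg.lstsq(np.c_[a,-b],np.array(c2["eye"])-c1["eye"],rcond=None)[0]
    p,q=np.array(c1["eye"])+a*s[0],np.array(c2["eye"])+b*s[1]; return (p+q)/2,np.linalg.norm(p-q)
E
python3 - <<'E'
from h import *;import pickle
d=pickle.load(open("c0.pkl","rb"));T,S=d["top"],d["scene"]
def mask(im,lo,hi,roi):
    hsv=cv2.cvtColor(im,cv2.COLOR_RGB2HSV);m=cv2.inRange(hsv,lo,hi);k=np.zeros_like(m);x0,y0,x1,y1=roi;k[y0:y1,x0:x1]=m[y0:y1,x0:x1];return k
def big(m): return max(cv2.findContours(m,cv2.RETR_EXTERNAL,cv2.CHAIN_APPROX_NONE)[0],key=cv2.contourArea)
# lid
g=cv2.cvtColor(T["color"],cv2.COLOR_RGB2HSV)
print("lid px",g[118,300],g[150,250],"sheet",g[150,300],"tab",g[118,150])
m=mask(T["color"],(0,0,165),(180,40,255),(230,105,364,245));c=big(m);print("area",cv2.contourArea(c))
for z in(.143,.150):
    P=onz(T,c[:,0],z)[:,:2];(ce,wh,a)=cv2.minAreaRect((P*1000).astype(np.float32));print(z,np.round(ce,1),np.round(wh,1),a,np.round(cv2.boxPoints((ce,wh,a))).tolist())
# grip
for n,roi in(("top",(365,190,410,212)),("scene",(180,300,222,340))):
    m=mask(d[n]["color"],(0,0,0),(180,255,60),roi);c=big(m);print(n,cv2.minAreaRect(c),"lo",c[:,0].min(0),c[:,0].max(0));d[n]["g"]=cv2.minAreaRect(c)[0]
p,e=tri(T,T["g"],S,S["g"]);print("grip",p,e)
# tray
m=mask(T["color"],(0,0,0),(180,255,85),(95,198,172,304));c=big(m);print("tray area",cv2.contourArea(c))
P=onz(T,c[:,0],.02)[:,:2];(ce,wh,a)=cv2.minAreaRect((P*1000).astype(np.float32));print(np.round(ce,1),np.round(wh,1),a,np.round(cv2.boxPoints((ce,wh,a))).tolist())
big2=cv2.resize(T["color"][100:310,90:420],None,fx=2.4,fy=2.4,interpolation=cv2.INTER_CUBIC)
cv2.imwrite("pics/topz.png",big2[:,:,::-1])
E
```

```text
lid px [ 93  17 162] [110  28 137] sheet [108  28 136] tab [105  16 128]
area 13.0
0.143 [533.8 -69.7] [ 6.4 43.1] 1.3696168661117554 [[530.0, -48.0], [531.0, -91.0], [537.0, -91.0], [536.0, -48.0]]
0.15 [533.2 -68.6] [ 6.4 42.9] 1.3695454597473145 [[529.0, -47.0], [530.0, -90.0], [537.0, -90.0], [536.0, -47.0]]
top ((386.0735778808594, 201.52867126464844), (31.96007537841797, 8.439456939697266), 2.8624050617218018) lo [370 197] [402 206]
scene ((199.5, 322.0), (9.192388534545898, 33.23401641845703), 45.0) lo [186 309] [212 335]
grip [ 0.61882889 -0.23640731  0.0268213 ] 0.0014537192825600418
tray area 91.0
[440.3 383.3] [23.1 25.7] 1.2325941324234009 [[428.0, 396.0], [429.0, 370.0], [452.0, 371.0], [452.0, 396.0]]
```

View pics/topz.png

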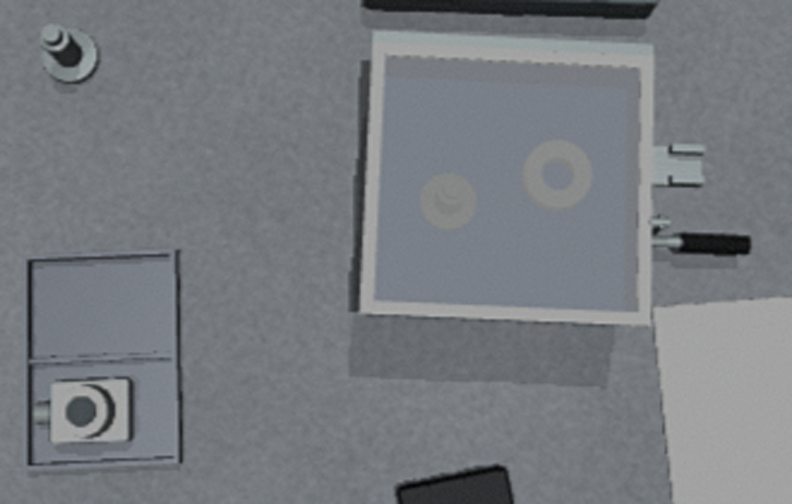

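The zoomed top view gives the lid's front corners at (361,312) and (650,325), and its rear corners at about (374,32) and (653,45). The shaft base disc is at (448,201) with radius 28. The tray corners are (28,260), (181,250), (181,463) and (28,466), and the divider runs from (28,360) to (172,357).

Run:
```python
from h import *;import pickle
d=pickle.load(open("c0.pkl","rb"));T,S=d["top"],d["scene"]
z=lambda *p:np.array(p)/2.4+[90,100]
L=onz(T,z((361,312),(650,325),(653,45),(374,32)),.148)[:,:2];print("lid",L.round(3).tolist(),[np.linalg.norm(L[i]-L[(i+1)%4]).round(3) for i in range(4)])
for a,b in((0,1),(3,2)): v=L[a]-L[b];print("yaw from y edge",np.degrees(np.arctan2(-v[0],v[1])))
for a,b in((0,3),(1,2)): v=L[b]-L[a];print("yaw from x edge",np.degrees(np.arctan2(v[1],v[0])))
t=onz(T,z((28,260),(181,250),(181,463),(28,466)),.022)[:,:2];print("tray",t.round(3).tolist(),t.mean(0),[np.linalg.norm(t[i]-t[(i+1)%4]).round(3) for i in range(4)])
print("shaft",onz(T,z((448,201),(420,201),(476,201)),.062),"tip",onz(T,z((444,190)),.134))
# grip axis: ends in scene/top
print("grip line", onz(T,[[371,200.5],[402,202]],.03))
c=L.mean(0);print("scene of lid corners",proj(S,np.c_[L,[.148]*4]).round(1).tolist())
```

```text
lid [[0.532, 0.112], [0.527, -0.146], [0.786, -0.151], [0.79, 0.107]] [np.float64(0.258), np.float64(0.259), np.float64(0.258), np.float64(0.257)]
yaw from y edge -1.1989255296064056
yaw from y edge -0.8795099353753766
yaw from x edge -1.0280498740629151
yaw from x edge -1.0424327435811311
tray [[0.586, 0.443], [0.6, 0.294], [0.392, 0.283], [0.386, 0.43]] [0.49100605 0.36249211] [np.float64(0.15), np.float64(0.208), np.float64(0.146), np.float64(0.2)]
shaft [[0.64939008 0.03139204 0.062     ]
 [0.64863849 0.05865706 0.062     ]
 [0.65014298 0.00407971 0.062     ]] tip [[0.64664847 0.03931885 0.134     ]]
grip line [[ 0.62044506 -0.19844401  0.03      ]
 [ 0.6187726  -0.27376643  0.03      ]]
scene of lid corners [[258.5, 183.2], [187.4, 236.8], [292.6, 280.6], [354.2, 214.8]]
```

```bash
cat >> h.py <<'E'
def tool(heading,tilt,flip=0):
    """tool axes matrix: z points down, tilted by 'tilt' deg toward heading; x horizontal, perpendicular to heading"""
    h,t=np.radians([heading,tilt]); z=np.array([np.sin(t)*np.cos(h),np.sin(t)*np.sin(h),-np.cos(t)])
    x=np.array([-np.sin(h),np.cos(h),0])*(-1 if flip else 1); return np.c_[x,np.cross(z,x),z]
def go(o,grasp,M,reach=.155):
    """shift mm and rotvec deg from present pose to put grasp point at 'grasp' with axes M"""
    C=q2R(o["tcp_rot"]); p=np.array(grasp)-M[:,2]*reach
    s=C.T@(p-o["eef_pos"])*1000; r=np.degrees(R.from_matrix(C.T@M).as_rotvec())
    print("shift",s.round(1).tolist(),"rot",r.round(2).tolist(),"tcp",p.round(3)); return s,r
E
python3 - <<'E'
from h import *;from rig import env
o=env.observe();print(q2R(o["tcp_rot"]).round(3))
go(o,[.62,-.247,.145],tool(-91,0))
go(o,[.62,-.247,.145],tool(-91,0,1))
E
```

```text
[[ 0.338 -0.941 -0.   ]
 [-0.941 -0.338  0.001]
 [-0.001  0.    -1.   ]]
shift [-182.7, -500.0, 104.2] rot [-0.04, 0.06, -69.24] tcp [ 0.62  -0.247  0.3  ]
shift [-182.7, -500.0, 104.2] rot [0.07, 0.05, 110.76] tcp [ 0.62  -0.247  0.3  ]
```

Call:
move_arm([
  [1,-183,-500,50,0,0,-69],
  [1,-183,-500,50,0,0,-69],
  [1,-183,-500,50,0,0,-69],
  [1,-183,-500,50,0,0,-69],
  [1,-183,-500,50,0,0,-69],
  [1,-183,-500,50,0,0,-69],
  [1,-183,-500,50,0,0,-69],
  [1,-183,-500,50,0,0,-69],
])

```text
time: 0.9
eef_pos: [0.5181, -0.3315, 0.367]
tcp_rot: [0.0, 1.0, -0.01, -0.0]
force: [0.9, -1.3, 0.1]
grip_width: 0.0853
```

Run:
```python
from h import *;from rig import env
o=env.observe();print(o["time"],np.round(o["joint_positions"],2),np.round(o["eef_pos"],3))
go(o,[.62,-.247,.145],tool(-91,0))
```

```text
0.9 [ 0.83  0.37 -0.42  1.52  0.15  1.29  0.37] [ 0.518 -0.332  0.367]
shift [100.2, -86.5, 67.0] rot [0.0, 0.02, -0.15] tcp [ 0.62  -0.247  0.3  ]
```

Call:
move_arm([
  [1,100,-86,67,0,0,0],
  [1,100,-86,67,0,0,0],
  [1,100,-86,67,0,0,0],
  [1,100,-86,67,0,0,0],
  [1,100,-86,67,0,0,0],
])

```text
time: 1.4
eef_pos: [0.6196, -0.2484, 0.2989]
tcp_rot: [-0.001, 1.0, -0.012, -0.001]
force: [0.2, -0.9, -0.3]
grip_width: 0.0856
```

Run:
```python
from h import *;from rig import env
import pickle
o=env.observe();print(o["time"],np.round(o["joint_positions"],2),np.round(o["eef_pos"],4))
go(o,[.62,-.247,.03],tool(-91,0))
c=env.read_camera("wrist");pickle.dump(c,open("w1.pkl","wb"));im=c["color"][:,:,::-1].copy()
print(proj(c,[[.62,-.237,.03],[.62,-.202,.03],[.62,-.272,.03]],True).round(1).tolist())
cv2.imwrite("pics/w1.png",im)
```

```text
1.4 [ 0.63  0.54 -0.44  1.44  0.23  1.22  0.14] [ 0.6196 -0.2484  0.2989]
shift [0.6, -1.3, 113.9] rot [-0.07, 0.12, -0.36] tcp [ 0.62  -0.247  0.185]
[[281.8, 202.8], [280.7, 157.7], [282.8, 244.5]]
```

View pics/w1.png

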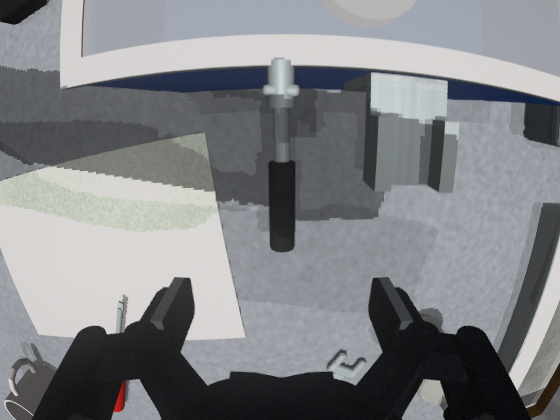

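The wrist view shows the grip from (282,160) to (282,250), 1–3 px from the prediction. The seat, with its two lips, is at about (410,140). I'll descend and close.

Call:
move_arm([
  [1,0,-1,50,0,0,0],
  [1,0,-1,90,0,0,0],
  [1,0,-1,112,0,0,0],
  [1,0,-1,112,0,0,0],
  [0,0,-1,112,0,0,0],
  [0,0,-1,112,0,0,0],
  [0,0,-1,112,0,0,0],
  [0,0,-1,112,0,0,0],
], force=50)

```text
time: 2.25
eef_pos: [0.6195, -0.2489, 0.1897]
tcp_rot: [0.0, 1.0, -0.013, 0.001]
force: [1.7, -0.1, 0.2]
grip_width: 0.0285
```

Call:
move_arm([
  [0,0,0,0,0,0,0],
  [0,0,0,0,0,0,0],
  [0,0,0,0,0,0,0],
  [0,0,0,0,0,0,0],
])

```text
time: 2.65
eef_pos: [0.6197, -0.2487, 0.1894]
tcp_rot: [0.0, 1.0, -0.013, 0.001]
force: [-0.8, -0.2, 6.1]
grip_width: 0.0183
```

Call:
move_arm([
  [0,0,0,-8,0,0,0],
  [0,0,0,-20,0,0,0],
  [0,2,0,-34,0,0,0],
  [0,4,0,-48,0,0,0],
  [0,6,0,-62,0,0,0],
  [0,8,0,-74,0,0,0],
  [0,10,0,-82,0,0,0],
  [0,10,0,-86,0,0,0],
])

```text
time: 3.45
eef_pos: [0.6295, -0.2489, 0.2756]
tcp_rot: [0.0, 1.0, -0.013, 0.0]
force: [1.4, -1.8, -2.6]
grip_width: 0.0183
```

Call:
move_arm([
  [0,2,0,-10,0,0,0],
  [0,4,0,-20,0,0,0],
  [0,5,0,-30,0,0,0],
  [0,5,0,-40,0,0,0],
  [0,5,0,-48,0,0,0],
  [0,5,0,-50,0,0,0],
  [0,5,0,-50,0,0,0],
])

```text
time: 4.15
eef_pos: [0.6342, -0.249, 0.3251]
tcp_rot: [0.0, 1.0, -0.013, 0.0]
force: [-2.5, -2.4, -0.4]
grip_width: 0.0183
```

Run:
```python
from h import *;from rig import env
import pickle
o=env.observe();print(o["time"],np.round(o["eef_pos"],4),np.round(o["force"],1),o["grip_width"])
c=env.read_camera("wrist");pickle.dump(c,open("w2.pkl","wb"));cv2.imwrite("pics/w2.png",c["color"][:,:,::-1])
B=R.from_euler("z",-1,degrees=True).as_matrix();b=np.array([.659,-.018,0])
print("seat",b+B@[.02,-.163,.14],"px seat inner/outer",proj(c,[b+B@[.02,-.163,.134],b+B@[.02,-.178,.134],b+B@[.009,-.178,.146],b+B@[.031,-.178,.146]],True).round(1).tolist())
```

```text
4.15 [ 0.6342 -0.249   0.3251] [-2.5 -2.4 -0.4] 0.018344121826679646
seat [ 0.67615221 -0.18132422  0.14      ] px seat inner/outer [[360.4, 138.0], [359.2, 167.0], [342.7, 171.3], [386.6, 171.9]]
```

View pics/w2.png

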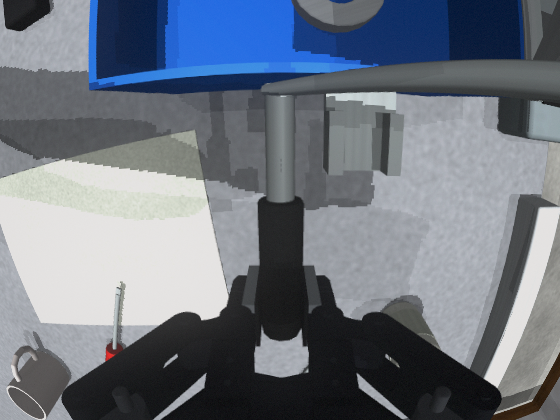

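The wrist view shows the lid raised, with the lips' inner faces at u≈337 and 381 and the pin at u≈281. That puts the seat about 2.5 mm nearer than modelled, so I'll shift +38 mm in x and then lower.

Call:
move_arm([
  [0,8,0,0,0,0,0],
  [0,18,0,0,0,0,0],
  [0,28,0,0,0,0,0],
  [0,35,0,0,0,0,0],
  [0,38,0,0,0,0,0],
  [0,38,0,0,0,0,0],
])

```text
time: 4.8
eef_pos: [0.6724, -0.2499, 0.3243]
tcp_rot: [-0.0, 1.0, -0.013, 0.0]
force: [-2.3, -1.1, 2.4]
grip_width: 0.018
```

Run:
```python
from h import *;from rig import env
import pickle
o=env.observe();print(o["time"],np.round(o["eef_pos"],4),np.round(o["force"],1),o["grip_width"])
c=env.read_camera("wrist");pickle.dump(c,open("w3.pkl","wb"));cv2.imwrite("pics/w3.png",cv2.resize(c["color"][60:360,150:450],None,fx=2,fy=2)[:,:,::-1])
```

```text
4.8 [ 0.6724 -0.2499  0.3243] [-2.3 -1.1  2.4] 0.017986095083034396
```

View pics/w3.png

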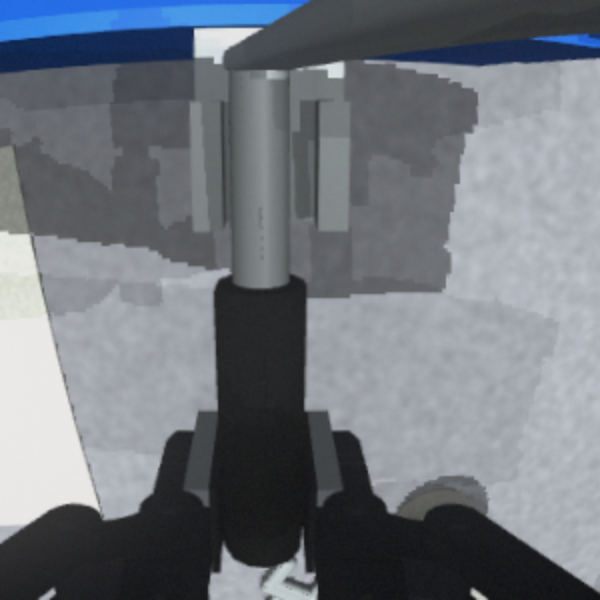

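The crop shows the pin centred at u≈260 and the lips' gap centred at about 265–268, so I'll shift +2 mm and lower slowly.

Call:
move_arm([
  [0,2,0,2,0,0,0],
  [0,2,0,6,0,0,0],
  [0,2,0,10,0,0,0],
  [0,2,0,14,0,0,0],
  [0,2,0,18,0,0,0],
  [0,2,0,21,0,0,0],
  [0,2,0,23,0,0,0],
  [0,2,0,23,0,0,0],
])

```text
time: 5.65
eef_pos: [0.674, -0.25, 0.3008]
tcp_rot: [-0.0, 1.0, -0.013, -0.0]
force: [-3.9, 1.2, -0.1]
grip_width: 0.0182
```

Call:
move_arm([
  [0,0,0,1,0,0,0],
  [0,0,0,2,0,0,0],
  [0,0,0,3,0,0,0],
  [0,0,0,3,0,0,0],
])

```text
time: 6.05
eef_pos: [0.6742, -0.2499, 0.2992]
tcp_rot: [0.0, 1.0, -0.013, 0.0]
force: [-8.2, 0.9, 5.6]
grip_width: 0.0184
```

Run:
```python
from h import *;from rig import env
import pickle
o=env.observe();print(o["time"],np.round(o["eef_pos"],4),np.round(o["force"],1),o["grip_width"])
S=env.read_camera("scene")
cv2.imwrite("pics/s4.png",cv2.resize(S["color"][80:320,130:400],None,fx=2.4,fy=2.4,interpolation=cv2.INTER_CUBIC)[:,:,::-1])
```

```text
6.05 [ 0.6742 -0.2499  0.2992] [-8.2  0.9  5.6] 0.018437465686941146
```

View pics/s4.png

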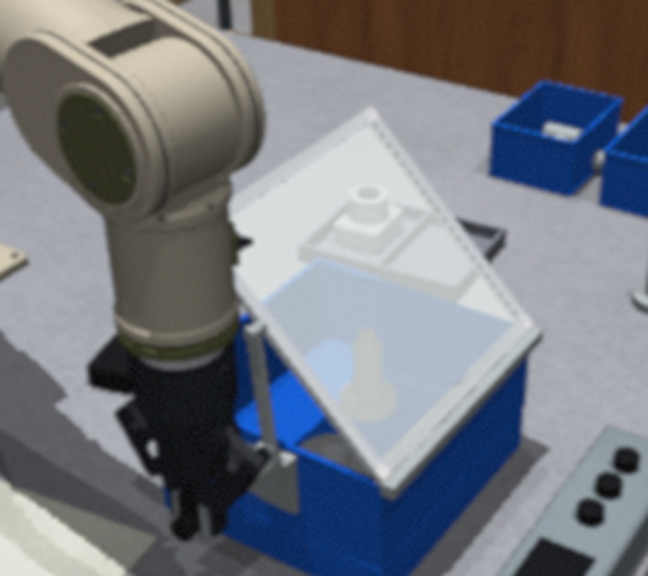

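The scene shows the bar near vertical with its foot in the seat. The measured grip z is 0.140, so it is seated. I'll release and go up.

Call:
move_arm([
  [0.35,0,0,0,0,0,0],
  [0.4,0,0,0,0,0,0],
  [0.6,0,0,0,0,0,0],
  [0.8,0,0,0,0,0,0],
  [0.8,0,0,0,0,0,0],
  [0.8,0,0,0,0,0,0],
  [0.8,0,0,0,0,0,0],
  [0.8,0,0,0,0,0,0],
])

```text
time: 6.9
eef_pos: [0.6742, -0.2501, 0.2983]
tcp_rot: [0.0, 1.0, -0.013, 0.0]
force: [-0.3, -0.6, -0.3]
grip_width: 0.0678
```

Call:
move_arm([
  [0.8,0,0,-10,0,0,0],
  [0.8,0,0,-40,0,0,0],
  [0.8,0,0,-80,0,0,0],
  [0.8,0,30,-130,0,0,0],
  [0.8,0,60,-170,0,0,0],
  [0.8,0,60,-180,0,0,0],
])

```text
time: 7.5
eef_pos: [0.6713, -0.3139, 0.4842]
tcp_rot: [0.002, 1.0, -0.015, 0.003]
force: [-0.5, -0.1, 0.9]
grip_width: 0.0681
```

Run:
```python
from h import *;from rig import env
import pickle
o=env.observe();print(o["time"],np.round(o["eef_pos"],4),np.round(o["force"],1),o["grip_width"],np.round(o["joint_positions"],2))
T=env.read_camera("top");pickle.dump(T,open("t5.pkl","wb"))
cv2.imwrite("pics/t5.png",cv2.resize(T["color"][100:310,90:420],None,fx=2.4,fy=2.4,interpolation=cv2.INTER_CUBIC)[:,:,::-1])
```

```text
7.5 [ 0.6713 -0.3139  0.4842] [-0.5 -0.1  0.9] 0.06806430275350073 [ 0.59  0.62 -0.41  0.92  0.24  1.64  0.23]
```

View pics/t5.png

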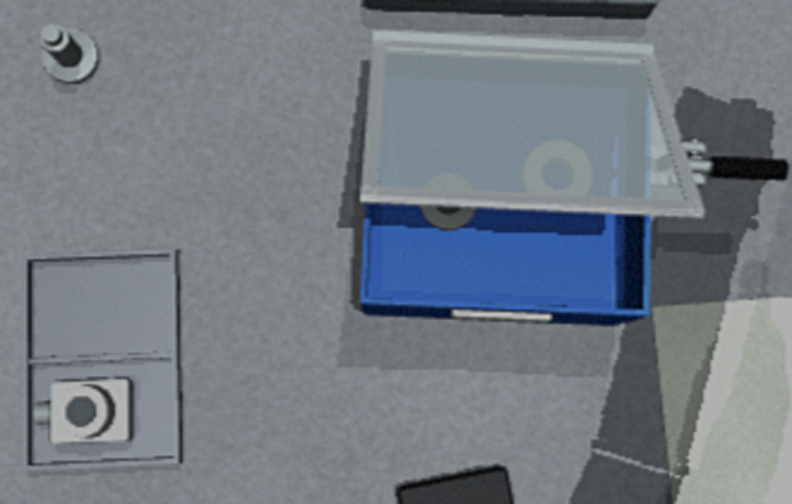

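The top view shows the lid propped: its front edge is at v≈205, and the pin lies between the seat lips at (695,165). Next I'll move to the pre-grasp pose in front of the bin.

Run:
```python
from h import *;from rig import env
o=env.observe()
go(o,[.43,-.15,.30],tool(0,0,1))
go(o,[.545,.031,.228],tool(0,40,1))
```

```text
shift [-246.6, -155.8, 28.0] rot [-0.14, -0.49, 88.26] tcp [ 0.43  -0.15   0.455]
shift [-237.5, -337.6, 135.6] rot [31.51, 30.22, 84.51] tcp [0.445 0.031 0.347]
```

Call:
move_arm([
  [0.8,-247,-156,10,0,0,88],
  [0.8,-247,-156,10,0,0,88],
  [0.8,-247,-156,10,0,0,88],
  [0.8,-247,-156,10,0,0,88],
  [0.8,-247,-156,10,0,0,88],
  [0.8,-247,-156,10,0,0,88],
  [0.8,-247,-156,10,0,0,88],
  [0.8,-247,-156,10,0,0,88],
])

```text
time: 8.35
eef_pos: [0.4287, -0.1464, 0.4692]
tcp_rot: [0.0, 0.816, -0.577, 0.001]
force: [0.3, -0.4, -0.3]
grip_width: 0.0682
```

Run:
```python
from h import *;from rig import env
o=env.observe();print(o["time"],np.round(o["eef_pos"],3),np.round(o["joint_positions"],2))
go(o,[.545,.031,.228],tool(0,40,1))
```

```text
8.35 [ 0.429 -0.146  0.469] [ 0.67 -0.06 -0.42  1.77 -0.02  1.43 -0.98]
shift [-162.0, -74.8, 122.1] rot [39.55, 6.67, 18.7] tcp [0.445 0.031 0.347]
```

Call:
move_arm([
  [0.8,-162,-75,122,39.5,6.7,18.7],
  [0.8,-162,-75,122,39.5,6.7,18.7],
  [0.8,-162,-75,122,39.5,6.7,18.7],
  [0.8,-162,-75,122,39.5,6.7,18.7],
  [0.8,-162,-75,122,39.5,6.7,18.7],
  [0.8,-162,-75,122,39.5,6.7,18.7],
  [0.8,-162,-75,122,39.5,6.7,18.7],
  [0.8,-162,-75,122,39.5,6.7,18.7],
])

```text
time: 9.15
eef_pos: [0.446, 0.0292, 0.3473]
tcp_rot: [-0.241, 0.666, -0.663, 0.24]
force: [-0.1, -0.2, 0.7]
grip_width: 0.0683
```

Run:
```python
from h import *;from rig import env
import pickle
o=env.observe();print(o["time"],np.round(o["eef_pos"],3),np.round(o["joint_positions"],2))
go(o,[.648,.031,.105],tool(0,40,1))
c=env.read_camera("wrist");pickle.dump(c,open("w6.pkl","wb"));cv2.imwrite("pics/w6.png",c["color"][:,:,::-1])
print(proj(c,[[.649,.031,.134],[.649,.031,.062],[.649,.059,.062],[.649,.003,.062]],True).round(1).tolist())
```

```text
9.15 [0.446 0.029 0.347] [ 0.61 -0.25 -0.72  2.23 -0.17  0.41 -1.6 ]
shift [-1.3, 0.4, 160.5] rot [0.19, 0.19, 0.17] tcp [0.548 0.031 0.224]
[[279.2, 187.1], [279.6, 217.4], [252.8, 217.3], [306.5, 217.5]]
```

View pics/w6.png

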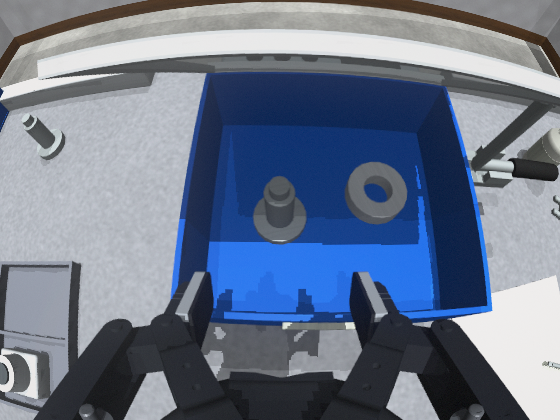

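The wrist view shows the shaft tip at (279,183) and its base at (279,218), within about 4 px of the prediction. The jaws straddle it, so I'll advance along the tool axis.

Call:
move_arm([
  [0.8,-1,0,35,0,0,0],
  [0.8,-1,0,70,0,0,0],
  [0.8,-1,0,100,0,0,0],
  [0.8,-1,0,125,0,0,0],
  [0.8,-1,0,145,0,0,0],
  [0.8,-1,0,158,0,0,0],
  [0.8,-1,0,158,0,0,0],
  [0.8,-1,0,158,0,0,0],
])

```text
time: 10.0
eef_pos: [0.5421, 0.0282, 0.2323]
tcp_rot: [0.242, -0.663, 0.667, -0.239]
force: [0.1, -0.2, 0.1]
grip_width: 0.0685
```

Run:
```python
from h import *;from rig import env
o=env.observe();print(o["time"],np.round(o["eef_pos"],4),np.round(o["force"],1),np.round(o["joint_positions"],2))
go(o,[.648,.031,.105],tool(0,40,1))
```

```text
10.0 [0.5421 0.0282 0.2323] [ 0.1 -0.2  0.1] [ 0.12  0.19 -0.3   2.14  0.9   0.2  -2.57]
shift [-2.8, 0.7, 10.6] rot [0.24, 0.18, -0.34] tcp [0.548 0.031 0.224]
```

Call:
move_arm([
  [0.8,-3,1,11,0,0,0],
  [0.8,-3,1,11,0,0,0],
  [0.8,-3,1,11,0,0,0],
  [0.8,-3,1,11,0,0,0],
])

```text
time: 10.4
eef_pos: [0.5473, 0.0324, 0.2243]
tcp_rot: [0.244, -0.663, 0.666, -0.238]
force: [0.4, 0.1, 0.3]
grip_width: 0.0685
```

Run:
```python
from h import *;from rig import env
o=env.observe();print(o["time"],np.round(o["eef_pos"],4),np.round(o["force"],1),np.round(o["joint_positions"],2))
go(o,[.648,.031,.105],tool(0,40,1))
```

```text
10.4 [0.5473 0.0324 0.2243] [0.4 0.1 0.3] [-0.01  0.2  -0.17  2.14  0.91  0.17 -2.6 ]
shift [1.4, -0.4, 1.1] rot [0.16, 0.36, -0.37] tcp [0.548 0.031 0.224]
```

Call:
move_arm([
  [0,0,0,0,0,0,0],
  [0,0,0,0,0,0,0],
  [0,0,0,0,0,0,0],
  [0,0,0,0,0,0,0],
  [0,0,0,0,0,0,0],
  [0,0,0,0,0,0,0],
  [0,0,0,0,0,0,0],
  [0,0,0,0,0,0,0],
], force=80)

```text
time: 11.2
eef_pos: [0.5473, 0.0325, 0.2242]
tcp_rot: [0.244, -0.664, 0.666, -0.238]
force: [-3.5, -3.1, 6.7]
grip_width: 0.0258
```

Run:
```python
from h import *;from rig import env
o=env.observe();print(o["time"],np.round(o["eef_pos"],4),np.round(o["force"],1),np.round(o["joint_positions"],3),o["grip_width"])
C=q2R(o["tcp_rot"]);
for w in ([0,0,.03],[-.09,0,.14],[-.14,0,.16]): print((C.T@w*1000).round(1))
```

```text
11.2 [0.5473 0.0325 0.2242] [-3.5 -3.1  6.7] [-0.017  0.205 -0.168  2.143  0.915  0.173 -2.603] 0.025780056047039108
[ -0.2 -19.2 -23. ]
[  -1.1  -20.6 -165.1]
[  -1.3    5.  -212.5]
```

Call:
move_arm([
  [0,0,-4,-5,0,0,0],
  [0,0,-11,-13,0,0,0],
  [0,0,-19,-23,0,0,0],
  [0,0,-19,-43,0,0,0],
  [0,0,-19,-63,0,0,0],
  [0,0,-19,-85,0,0,0],
  [0,0,-20,-108,0,0,0],
  [0,0,-20,-130,0,0,0],
])

```text
time: 12.0
eef_pos: [0.4782, 0.0321, 0.3362]
tcp_rot: [0.243, -0.664, 0.666, -0.237]
force: [0.5, -1.6, -2.1]
grip_width: 0.0257
```

Run:
```python
from h import *;from rig import env
o=env.observe();print(o["time"],np.round(o["eef_pos"],4),np.round(o["force"],1),np.round(o["joint_positions"],3),o["grip_width"])
C=q2R(o["tcp_rot"]);print("tool z",C[:,2].round(3),"x",C[:,0].round(3), "grasp",(o["eef_pos"]+.155*C[:,2]).round(3))
go(o,[.49,.031,.27],tool(0,40,1))
```

```text
12.0 [0.4782 0.0321 0.3362] [ 0.5 -1.6 -2.1] [ 0.208 -0.122 -0.387  2.191  0.184  0.386 -1.912] 0.025702955611838402
tool z [ 0.639  0.008 -0.769] x [ 0.001 -1.    -0.009] grasp [0.577 0.033 0.217]
shift [0.6, 34.0, -96.6] rot [0.31, 0.44, -0.28] tcp [0.39  0.031 0.389]
```

Call:
move_arm([
  [0,0,0,-30,0,0,0],
  [0,0,-5,-50,0,0,0],
  [0,0,-10,-60,0,0,0],
  [0,0,-10,-60,0,0,0],
  [0,0,-10,-60,0,0,0],
])

```text
time: 12.5
eef_pos: [0.4486, 0.0316, 0.3879]
tcp_rot: [0.243, -0.664, 0.666, -0.237]
force: [0.1, 0.8, -3.1]
grip_width: 0.0255
```

Run:
```python
from h import *;from rig import env
import pickle
o=env.observe();print(o["time"],np.round(o["eef_pos"],4),np.round(o["joint_positions"],3),o["grip_width"])
C=q2R(o["tcp_rot"]);print("grasp",(o["eef_pos"]+.155*C[:,2]).round(3))
go(o,[.546,.365,.24],tool(75,40,1))
go(o,[.52,.19,.27],tool(35,40,1))
T=pickle.load(open("t5.pkl","rb"));z=lambda *p:np.array(p)/2.4+[90,100]
print("housing top corners",onz(T,z((50,380),(131,376),(131,440),(52,443)),.05).round(3).tolist())
print("divider",onz(T,z((28,360),(178,357)),.022).round(3).tolist())
```

```text
12.5 [0.4486 0.0316 0.3879] [ 0.168 -0.261 -0.334  2.185  0.053  0.519 -1.795] 0.025466183140644246
grasp [0.548 0.033 0.269]
shift [-236.8, -35.3, 69.9] rot [-0.09, -47.71, -57.79] tcp [0.52  0.269 0.359]
shift [-101.3, 7.8, -6.5] rot [0.11, -22.03, -27.13] tcp [0.438 0.133 0.389]
housing top corners [[0.468, 0.406, 0.05], [0.474, 0.33, 0.05], [0.414, 0.327, 0.05], [0.409, 0.401, 0.05]]
divider [[0.488, 0.437, 0.022], [0.494, 0.291, 0.022]]
```

Call:
move_arm([
  [0,-20,2,-1,0,-4.4,-5.4],
  [0,-40,3,-2,0,-8.8,-10.8],
  [0,-60,5,-4,0.1,-13.2,-16.3],
  [0,-80,6,-5,0.1,-17.6,-21.7],
  [0,-101,8,-6,0.1,-22,-27.1],
  [0,-101,8,-6,0.1,-22,-27.1],
  [0,-101,8,-6,0.1,-22,-27.1],
])

```text
time: 13.2
eef_pos: [0.4386, 0.1327, 0.3877]
tcp_rot: [-0.302, 0.833, -0.435, 0.158]
force: [-0.1, -0.8, -3.9]
grip_width: 0.0259
```

Run:
```python
from h import *;from rig import env
o=env.observe();print(o["time"],np.round(o["eef_pos"],4),np.round(o["joint_positions"],3),o["grip_width"])
C=q2R(o["tcp_rot"]);print("grasp",(o["eef_pos"]+.155*C[:,2]).round(3))
go(o,[.546,.365,.24],tool(75,40,1))
```

```text
13.2 [0.4386 0.1327 0.3877] [-0.233 -0.227 -0.083  2.169 -0.39   0.557 -1.017] 0.025914704701514038
grasp [0.52  0.19  0.269]
shift [-64.8, -92.6, 115.1] rot [0.11, -25.74, -30.73] tcp [0.52  0.269 0.359]
```

Call:
move_arm([
  [0,-11,-15,19,0,-4.3,-5.1],
  [0,-22,-31,38,0,-8.6,-10.2],
  [0,-33,-46,57,0,-12.9,-15.4],
  [0,-43,-62,77,0.1,-17.2,-20.5],
  [0,-54,-77,96,0.1,-21.5,-25.6],
  [0,-65,-93,115,0.1,-25.7,-30.7],
  [0,-65,-93,115,0.1,-25.7,-30.7],
  [0,-65,-93,115,0.1,-25.7,-30.7],
])

```text
time: 14.0
eef_pos: [0.5209, 0.2681, 0.3595]
tcp_rot: [-0.339, 0.932, -0.124, 0.046]
force: [-0.3, -1.3, -2.9]
grip_width: 0.0261
```

Run:
```python
from h import *;from rig import env
o=env.observe();print(o["time"],np.round(o["eef_pos"],4),np.round(o["joint_positions"],3),o["grip_width"])
C=q2R(o["tcp_rot"]);print("grasp",(o["eef_pos"]+.155*C[:,2]).round(3))
go(o,[.546,.365,.08],tool(75,40,1))
c=env.read_camera("wrist");S=env.read_camera("scene")
a=c["color"];b=cv2.resize(S["color"][100:240,200:387],(560,420),interpolation=cv2.INTER_CUBIC)
cv2.imwrite("pics/w7.png",cv2.resize(np.hstack([a[:,80:480],b[:,80:480]]),(800,420))[:,:,::-1])
```

```text
14.0 [0.5209 0.2681 0.3595] [-0.405  0.166 -0.003  1.849 -0.767  0.807 -0.216] 0.026131279304895068
grasp [0.547 0.364 0.241]
shift [-0.9, 102.9, 123.5] rot [0.05, -0.17, -0.12] tcp [0.52  0.269 0.199]
```

View pics/w7.png

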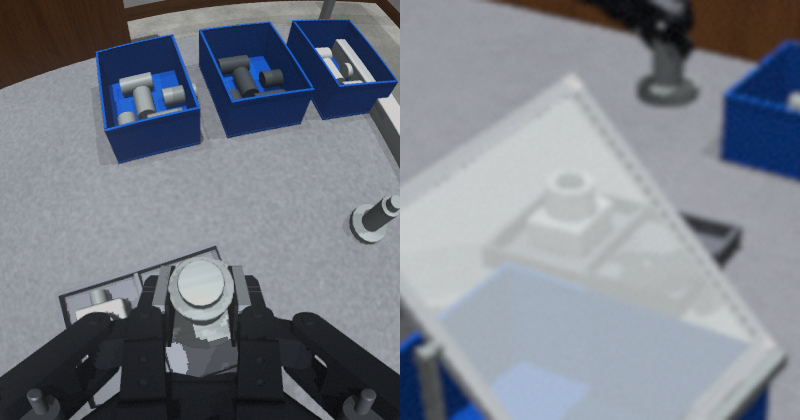

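The shaft is held and its base looks level over the empty compartment (tray at (140,280) in the wrist view). The lid is still propped, so I'll lower the shaft.

Call:
move_arm([
  [0,-1,20,24,0,0,0],
  [0,-1,42,51,0,0,0],
  [0,-1,64,77,0,0,0],
  [0,-1,84,100,0,0,0],
  [0,-1,99,118,0,0,0],
  [0,-1,108,129,0,0,0],
  [0,-1,111,133,0,0,0],
  [0,-1,111,133,0,0,0],
])

```text
time: 14.9
eef_pos: [0.5199, 0.2692, 0.1878]
tcp_rot: [-0.339, 0.931, -0.123, 0.046]
force: [-0.4, -0.7, -2.7]
grip_width: 0.0258
```

Run:
```python
from h import *;from rig import env
o=env.observe();print(o["time"],np.round(o["eef_pos"],4),np.round(o["force"],1),np.round(o["joint_positions"],3),o["grip_width"])
C=q2R(o["tcp_rot"]);print("grasp",(o["eef_pos"]+.155*C[:,2]).round(4))
T=env.read_camera("top")
cv2.imwrite("pics/t8.png",cv2.resize(T["color"][180:310,80:280],None,fx=4,fy=4,interpolation=cv2.INTER_CUBIC)[:,:,::-1])
```

```text
14.9 [0.5199 0.2692 0.1878] [-0.4 -0.7 -2.7] [-0.324  0.406 -0.098  1.967 -1.073  0.565  0.21 ] 0.025826885435453417
grasp [0.5462 0.3654 0.0692]
```

View pics/t8.png

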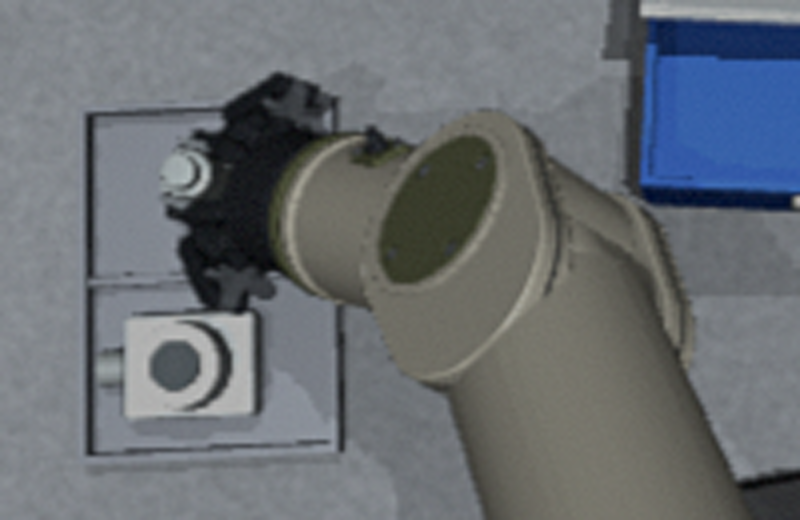

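The top view shows the shaft over the empty compartment with its tip at (185,172). The fingers clear the housing, so I'll lower the last 9 mm slowly.

Call:
move_arm([
  [0,0,1,2,0,0,0],
  [0,0,3,3,0,0,0],
  [0,0,4,5,0,0,0],
  [0,0,5,6,0,0,0],
  [0,0,5,6.5,0,0,0],
  [0,0,6,7,0,0,0],
  [0,0,6,7,0,0,0],
])

```text
time: 15.65
eef_pos: [0.52, 0.27, 0.1789]
tcp_rot: [-0.34, 0.931, -0.122, 0.046]
force: [-0.9, 0.9, -0.2]
grip_width: 0.0259
```

Run:
```python
from h import *;from rig import env
o=env.observe();print(o["time"],np.round(o["eef_pos"],4),np.round(o["force"],1),o["grip_width"])
C=q2R(o["tcp_rot"]);print("grasp",(o["eef_pos"]+.155*C[:,2]).round(4))
```

```text
15.65 [0.52   0.27   0.1789] [-0.9  0.9 -0.2] 0.02587238427534944
grasp [0.5461 0.3664 0.0604]
```

Call:
move_arm([
  [0,0,0.6,0.8,0,0,0],
  [0,0,1.2,1.5,0,0,0],
  [0,0,1.2,1.5,0,0,0],
])

```text
time: 15.95
eef_pos: [0.5204, 0.2702, 0.1784]
tcp_rot: [-0.341, 0.931, -0.122, 0.046]
force: [-6.1, -6.0, 14.9]
grip_width: 0.0261
```

The shaft is on the floor (15 N), so I'll release it and back off along the tool axis.

Call:
move_arm([
  [0.4,0,0,0,0,0,0],
  [0.45,0,0,0,0,0,0],
  [0.55,0,0,0,0,0,0],
  [0.6,0,0,0,0,0,0],
  [0.6,0,0,0,0,0,0],
  [0.6,0,0,0,0,0,0],
  [0.6,0,0,0,0,0,0],
])

```text
time: 16.65
eef_pos: [0.5199, 0.2698, 0.1766]
tcp_rot: [-0.34, 0.931, -0.122, 0.046]
force: [-0.0, -0.2, 0.4]
grip_width: 0.0512
```

Call:
move_arm([
  [0.6,0,0,-8,0,0,0],
  [0.6,0,0,-22,0,0,0],
  [0.6,0,0,-45,0,0,0],
  [0.6,0,0,-75,0,0,0],
  [0.6,0,0,-110,0,0,0],
  [0.6,0,0,-150,0,0,0],
  [0.6,0,0,-150,0,0,0],
  [0.6,0,0,-150,0,0,0],
])

```text
time: 17.45
eef_pos: [0.4947, 0.1756, 0.2929]
tcp_rot: [-0.34, 0.931, -0.123, 0.047]
force: [0.9, 0.6, 0.1]
grip_width: 0.0514
```

Run:
```python
from h import *;from rig import env
o=env.observe();print(o["time"],np.round(o["eef_pos"],4),np.round(o["force"],1),o["grip_width"])
T=env.read_camera("top");print(proj(T,[[.546,.366,.089],[.546,.366,.017]]))
cv2.imwrite("pics/t9.png",cv2.resize(T["color"][100:310,90:420],None,fx=2.4,fy=2.4,interpolation=cv2.INTER_CUBIC)[:,:,::-1])
```

```text
17.45 [0.4947 0.1756 0.2929] [0.9 0.6 0.1] 0.05144303117178494
[[126.75297313 223.23290149]
 [134.00480249 226.12385847]]
```

View pics/t9.png

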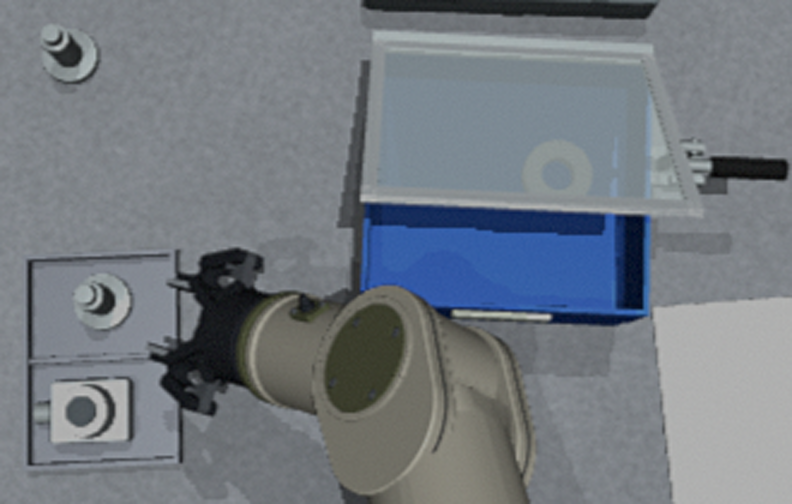

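The final top view shows the shaft's base at (103,301) and tip at (88,295). An upright shaft would show at about (106,303) and (88,296). The housing hasn't moved, the lid is propped and the gripper is clear.

```bash
python3 -c "
from rig import env
print(env.sign_off(),env.observe()['time'])"
```

```text
the job is handed in; nothing more can be done
the job is handed in; nothing more can be done
```

I propped the lid on its stay, then took the shaft out under it and stood it in the tray's empty compartment. The job is handed in; it took about 17.5 s of the 67 s allowed, and no verdict was reported.

**Last checks (final top view):**
- **Lid:** still propped, with the pin between the seat's lips. I released the stay with the grip at 140 mm, the seated height.
- **Shaft:** base and tip are within about 3 pixels, in the enlarged view, of where an upright shaft would show. It stands about 4 mm from the compartment's centre, and the floor contact showed as 15 N just before I let go.
- **Housing and robot:** the housing shows no movement. The gripper is clear, with no significant force on the tool.

**Disagreements and risks:**
- **Seat position:** it measured about 2.5 mm nearer the robot than my first estimate, so I corrected for that before lowering.
- **Side force:** there was a side force of about 8 N on the pin when it seated, gone after release.
- **Joint 7:** it sat at its range limit during the shaft grasp, reading -2.603 against the -2.6 limit. If the limit is judged strictly, that could count as passing the range.

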